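# Lay the hand plane on its side and park it against the bench rail

### The arm

A 6-joint arm with a two-finger parallel gripper is mounted at the origin on the work surface. World frame = base frame: x ahead of the robot, y to its left, z up, the work surface at z = 0. Lengths are in m, angles in rad, forces in N, time in s.
With the tool pointing down it reaches from about 0.225 to 0.875 m from the base axis. Payload 3.4 kg.
Tool frame: the origin (TCP) lies between the finger pads; the fingertips stand 8 mm ahead of it and the grasp point (between the pads) lies 11 mm behind it; z points along the fingers, y is the line along which they close (so a half turn about z gives the same grasp; the last joint's range is limited). The gripper opens to 85 mm and grips with 20 to 120 N. Pads are 22 mm wide; open, the fingers measure 114 mm over their backs; the gripper's body (76 mm by 85 mm) begins 54 mm behind the grasp point. The pads swing forward as they close: fully open they stand 13 mm farther back than shut.
Start: joints at [1.22, 0.276, 1.505, -0, 1.361, -0.121], TCP at [0.131, 0.56, 0.217] pointing down, gripper open.
Joint ranges: [-2.89, 2.89], [-0.75, 2.08], [0.22, 2.7], [-1.18, 4.32], [0.11, 2.71], [-2.7, 2.7]. Speed limits (rad/s): [2.57, 2.57, 3.14, 3.14, 3.14, 3.14].

### API

Orientations are given as a unit quaternion [w, x, y, z].
In Python, from rig import manip, optics, finder gives the robot as it stands.
- The arm moves only by the tool servo_tool, never from a script. Its argument "increments" is a list of rows, each a list of 7 numbers: the shift along the tool's x, y, z in cm, then the turn, a rotation vector about the tool's x, y, z in degrees, then the closure, from -1 (fully open) to 1 (shut). In form: [[x, y, z, rx, ry, rz, gripper], ...]. A call has exactly 5 rows; each row shifts and turns the commanded pose from where the row before left it, along the tool's axes as they then stand; what a row does not reach is not made up. A row lasts 1/10 s, in which the tool goes at most 50 mm and 8.59 degrees, less where a joint would pass 70% of its speed; a pose out of reach is approached as far as the arm can. A call is refused whole if a number of a shift passes 5 or a number of a turn 8.59, either way. A call with a gripper value outside its range is refused whole. The fingers move at their own pace and stop on an object; "squeeze" is the grip in N (left out, the last holds). Time passes only in rows, so rows that do not move let the fingers close, or fill a call up. It gives the time, the measured TCP pose, the force, the opening and the grip force at its end, in the units of the state.
- manip.get_state(): the state, without advancing time (a new reading comes with each control period).
- optics.get_image(name): name is "side" or "top" or "wrist"; returns the picture (400x640x3 uint8, red, green, blue); there is no depth.
- optics.get_calibration(name): a dict with "fov_y" (degrees; the focal length in pixels is half the picture's height over the tangent of half this angle, whatever the lens; pixels are square), "cx", "cy" (the principal point, pixels), "world_to_cam" (4x4, takes a point from world to camera coordinates). Camera axes: x right, y down, z forward; pixel columns grow to the right and rows downward; lengths in m; the calibration is good to about 2 mm. A picture is of the moment at which its call begins: read the wrist's pose just before it. get_calibration takes no time and is no camera call; for the wrist camera it gives the pose at the moment of the call.
- manip.sign_off(): hands the job in; it is judged then, once.
Trained networks look in the newest picture that a camera, given by its name, has taken for a name from the list of things; names that differ only in an ending like _2 or _b are one class to them, and where a whole thing is asked for, a point or a joint stands for the part that bears it (a point fixed in the world has none). Each returns a list of dicts, best first, with "p" (0 to 1); they miss things now and then, are a little off and sometimes report something else, mostly with a low value. They report only what shows in the picture. A call takes as long as a camera call. They do not tell look-alikes from the thing itself.
- finder.silhouettes(label, camera): "region" (400x640 bool, what is visible of it) and "box" ([centre column, centre row, width, height] in pixels, round what is visible of it).
- finder.tip_of(label, camera): "at" ([column, row] in pixels: a listed point, or the origin of a listed thing).
The state is a dict: "clock": time; "qpos": joint angles; "qd": joint speeds; "effort": joint torques, N m; "position": TCP position; "ee_rot": TCP orientation; "contact_force": force on the tool from outside, world axes, zero at the start; "moment": the same for the moment, N m; "width": finger opening in m; "gripper_force": force on a finger pad.
Only numpy, scipy, OpenCV 4.12 (cv2) and the standard library are available. Lean on these libraries where they do the work, as an engineer would, in place of code of your own. Each camera call takes 0.05 s, during which the arm holds its last target. There are 200 camera calls.

### The job

The hand plane with two wooden handles has been left standing on its sole: push it over, away from the robot, so that it lies on its side with its sole towards the robot. Then push it along the bench, still lying on its side, until its handles come up against the long wooden rail behind it and it lies roughly along the rail. Only push it with the fingers, do not pick it up, and leave everything else on the bench where it is.

Things in the scene. Friction and masses are not known exactly. Their poses are not given: they have to be found in the camera images.
- plane: Hand plane, dark metal body 200 mm long, 56 mm wide, 102 mm high, 0.7 to 1 kg, standing loose on its 8 mm thick flat sole. Origin: centre of the sole's underside; y along its length to the toe (knob), z up from the sole, x across, roughly to the rail. Side walls reach z = 50 mm from y = -45 to +55 mm, 22 mm nearer the ends. On its side it is 56 mm high, the sole upright, z level
- blade_top (a point): Top of the plane's steel blade plate, at (0, -52, 95) mm in the plane's frame. The plate is 44 mm wide (along x), 5 mm thick and leans back at 45 degrees: from z = 10 mm at y = +33 mm up to the top. Its edges can be pushed above the side walls (z over 50 mm), whose corner on the pushed side rises to 75 mm as the plane tips
- plane_mid (a point): Point in the middle of the plane, at (0, 0, 35) mm in its frame: 35 mm above the bench when standing, 28 mm when lying on its side, at most 45 mm while it tips. The centre of mass lies about 26 mm above the sole's underside: the plane falls over by itself once tipped past some 50 degrees
- tote_top (a point): Top of the plane's wooden rear handle (22 mm thick), its highest point, at (0, -84, 102) mm in the plane's frame
- knob_top (a point): Top of the plane's round wooden front knob (33 mm across), at (0, 70, 92) mm in the plane's frame
- rail: Straight wooden rail fixed to the bench behind the plane, 660 mm long, 24 mm thick, 38 mm high. Origin at the foot of the middle of its front face (the face towards the robot); x points away from the robot through the rail, y along it, z up. Points in front of its face have negative x
- jar: Lidded jar, 64 mm across, 95 mm high, standing; origin under its centre. Leave alone
- heart: Thin plywood heart, about 50 by 50 mm, 6 mm thick, lying flat; origin under its middle. Leave alone
- sander: Cork sanding block, 60 by 31 by 32 mm high, near the middle of the rail, its length at right angles to it; origin under its centre. Leave alone
- dowel: Short round wooden dowel offcut standing on end, 24 mm across, 45 mm high, in the middle of the bench; origin under its centre. Leave alone
Things that resemble listed ones, but are neither listed nor needed, are in the scene too. There is more than one size of the plane; the one meant has the size given above.

How it is judged:
On the way, in this order (a step that is already met when the one before it is completed fails the run):
1. the plane lies on its side, not yet against the rail (angle between plane's own z axis and vertical between 1.43 and 1.71 rad), for 0.3 s.
2. the plane, on its side, is against the rail (all of step 1 and x of any of tote_top, knob_top in the frame of rail above -0.008 m and x of each of tote_top, knob_top in the frame of rail above -0.035 m), for 0.2 s.
At the end, for the whole second after the job is handed in: The plane rests on its side (within 8 degrees) on the bench with its handles towards the rail: the nearer handle top within 8 mm of the rail's front face, the other within 35 mm, at rest (all of step 2 and linear speed of plane below 0.02 m/s and height (world z) of plane_mid below 0.036 m); the robot touches nothing.
It fails at once if the plane is lifted off the bench (its middle rises more than 52 mm above the bench) (height (world z) of plane_mid above 0.052 m).
It fails at once if another thing on the bench is moved by more than 25 mm or knocked over (distance of any of jar, heart, sander, dowel from where it was at the start of the episode above 0.025 m or angle between any of jar, dowel's own z axis and vertical above 0.3 rad).
It also fails if it takes over 61 s, if anything falls off the work surface, if the arm or the gripper's body presses on something with over 40 N, if the wrist force passes 120 N, or if a joint passes its speed limit or range.

## Working session

There is one attempt and no reset: what is moved stays moved. The work goes in short steps, Python scripts to look and compute and a tool call to move; the robot and the scene stay as the last step left them, time stands still between calls to the robot, and variables do not carry over. Pictures are saved under pics/ and viewed, at most 10 in all, crops included, and the job is handed in when it is done.

Besides the shell and the picture viewer there is one more tool, called after ">>>" as a command line: name --pt "numbers of a row" for each row, then --argument value for the rest. servo_tool: Moves the arm, as the interface text tells. Its arguments: {"type":"object","properties":{"increments":{"type":"array","items":{"type":"array","items":{"type":"number"}}},"squeeze":{"type":"number"}},"required":["increments"]}

```bash
mkdir -p pics
cat > h.py <<'E'
import numpy as np, cv2
from rig import manip, optics, finder
def K(c):
    f=200/np.tan(np.radians(c["fov_y"])/2); return f,c["cx"],c["cy"]
def ray(cam,uv,z):
    c=optics.get_calibration(cam); f,cx,cy=K(c); T=np.array(c["world_to_cam"]); R=T[:3,:3]; o=-R.T@T[:3,3]
    d=R.T@np.array([(uv[0]-cx)/f,(uv[1]-cy)/f,1]); return o+d*(z-o[2])/d[2]
def proj(cam,p):
    c=optics.get_calibration(cam); f,cx,cy=K(c); T=np.array(c["world_to_cam"]); q=T[:3,:3]@np.array(p)+T[:3,3]
    return np.array([cx+f*q[0]/q[2],cy+f*q[1]/q[2]])
def tri(a,ua,b,ub):
    A=[];B=[]
    for cam,uv in((a,ua),(b,ub)):
        c=optics.get_calibration(cam); f,cx,cy=K(c); T=np.array(c["world_to_cam"]); R=T[:3,:3];t=T[:3,3]
        for k,s in((0,(uv[0]-cx)/f),(1,(uv[1]-cy)/f)):
            A.append(R[k]-s*R[2]);B.append(s*t[2]-t[k])
    return np.linalg.lstsq(np.array(A),np.array(B),rcond=None)[0]
def snap(cam,n):
    im=optics.get_image(cam); cv2.imwrite(f"pics/{n}.png",cv2.cvtColor(im,cv2.COLOR_RGB2BGR)); return im
E
python3 - <<'E'
from h import *
import cv2
np.set_printoptions(precision=3,suppress=True)
a=snap("top","top0");b=snap("side","side0")
for l,z in (("plane",0),("plane_mid",.035),("tote_top",.102),("knob_top",.092),("blade_top",.095),("rail",0),("jar",0),("heart",0),("sander",0),("dowel",0)):
    for cam in("top","side"):
        print(l,cam,[(np.round(d["at"],1),round(d["p"],2),ray(cam,d["at"],z)[:2]) for d in finder.tip_of(l,cam)[:4]])
for cam in("top","side"):
    c=optics.get_calibration(cam);T=np.array(c["world_to_cam"]);print(cam,c["fov_y"],-T[:3,:3].T@T[:3,3])
E
```

```text
plane top [(array([353.3, 269.1]), 0.9, array([ 0.372, -0.119])), (array([368.9, 205.1]), 0.88, array([ 0.543, -0.157])), (array([425.5, 275.6]), 0.57, array([ 0.359, -0.31 ])), (array([230.2, 202.4]), 0.18, array([0.542, 0.213]))]
plane side [(array([440.8, 210.7]), 0.96, array([ 0.358, -0.317])), (array([394.5, 243.3]), 0.76, array([ 0.375, -0.127])), (array([354.6, 209.1]), 0.69, array([ 0.526, -0.172]))]
plane_mid top [(array([427.4, 278.8]), 0.76, array([ 0.355, -0.307])), (array([367.3, 207.4]), 0.71, array([ 0.535, -0.149])), (array([298.1, 130.4]), 0.65, array([0.732, 0.035])), (array([355.2, 268.9]), 0.55, array([ 0.376, -0.121]))]
plane_mid side [(array([393.4, 233.6]), 0.82, array([ 0.375, -0.116])), (array([440.2, 200.3]), 0.78, array([ 0.362, -0.309])), (array([352.8, 199.7]), 0.62, array([ 0.526, -0.161]))]
tote_top top [(array([452.9, 299.1]), 0.98, array([ 0.315, -0.354])), (array([333.7, 282.5]), 0.84, array([ 0.348, -0.064]))]
tote_top side [(array([392.1, 237. ]), 0.91, array([ 0.331, -0.03 ])), (array([369.1, 162.7]), 0.7, array([ 0.542, -0.245])), (array([473.4, 
[... 1031 characters left out ...]
, 0.84, array([0.73 , 0.034])), (array([360. , 172.7]), 0.7, array([ 0.63 , -0.332]))]
jar top [(array([233.9, 202.1]), 0.92, array([0.543, 0.203])), (array([409.1, 201.2]), 0.7, array([ 0.555, -0.264]))]
jar side [(array([234.3, 287.4]), 0.91, array([0.538, 0.209]))]
heart top [(array([302.3, 230.6]), 0.5, array([0.471, 0.019]))]
heart side [(array([324.2, 257.5]), 0.82, array([0.463, 0.02 ]))]
sander top [(array([301.3, 149.4]), 0.85, array([0.688, 0.027]))]
sander side [(array([257.3, 221.8]), 0.68, array([0.671, 0.035]))]
dowel top []
dowel side [(array([293. , 234.9]), 0.68, array([0.569, 0.011]))]
top 45.557050862112526 [ 0.495 -0.022  1.27 ]
side 54.178234085325165 [0.042 0.508 0.593]
```

View pics/top0.png

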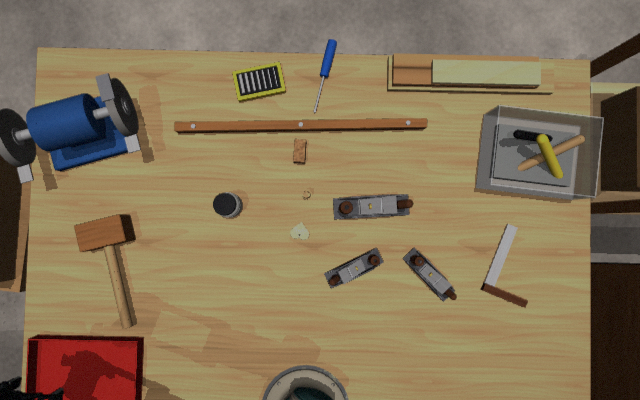

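View pics/side0.png

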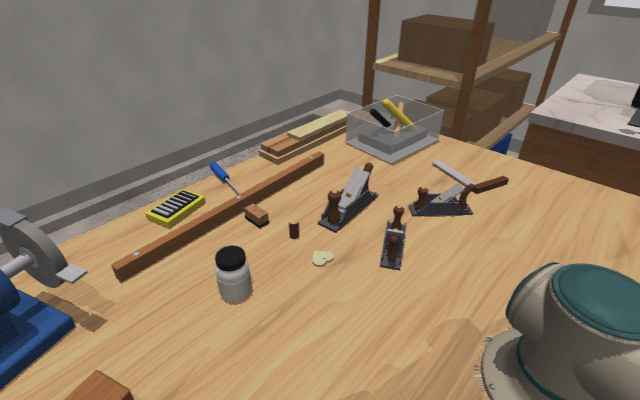

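The top view shows three planes: the large one at (370,206), a small one at (354,268) and another small one at (430,275). The large one is about 78 px long, which is roughly 200 mm, against about 60 px for the others, so it is the one meant. Its knob points to +y (left) and its tote is at the right. The rail runs along row ~126, columns 175 to 428. I'll confirm this in a crop and refine the pose.

Run:
```python
from h import *
from scipy.spatial.transform import Rotation as Ro
np.set_printoptions(precision=3,suppress=True)
im=cv2.imread("pics/top0.png"); cv2.imwrite("pics/crop.png",cv2.resize(im[115:305,290:470],None,fx=3.1,fy=3.1,interpolation=cv2.INTER_CUBIC))
optics.get_image("top")
for d in finder.silhouettes("plane","top")[:4]:
    r=cv2.minAreaRect(np.argwhere(d["region"])[:,::-1].astype(np.float32)); print(d["p"],r)
    b=cv2.boxPoints(r); print([ray("top",q,.03)[:2] for q in b])
for n,t,s in(("knob",(349,204.7),(336.5,195.1)),("tote",(408,204),(369.1,162.7)),("blade",(392.9,201.7),(360.2,172.1))): print(n,tri("top",t,"side",s))
for u,v in((176,131),(301,129.5),(427,129)): print("rail top-front",ray("top",(u,v),.038))
s=manip.get_state();R=Ro.from_quat(np.array(s["ee_rot"])[[1,2,3,0]]).as_matrix();print(s["position"],s["width"],s["clock"]);print(R)
```

```text
0.9 ((354.1000061035156, 268.20001220703125), (18.335756301879883, 58.13776779174805), 63.43495178222656)
[array([ 0.363, -0.041]), array([ 0.433, -0.174]), array([ 0.391, -0.196]), array([ 0.321, -0.063])]
0.89 ((430.9881896972656, 275.5330505371094), (65.6661376953125, 17.90894889831543), 46.27302551269531)
[array([ 0.406, -0.242]), array([ 0.439, -0.275]), array([ 0.319, -0.394]), array([ 0.287, -0.36 ])]
0.71 ((372.13446044921875, 205.2862091064453), (22.78414535522461, 80.09683990478516), 86.633544921875)
[array([ 0.562, -0.056]), array([ 0.579, -0.264]), array([ 0.52 , -0.268]), array([ 0.503, -0.061])]
knob [ 0.537 -0.102  0.074]
tote [ 0.543 -0.243  0.103]
blade [ 0.547 -0.209  0.087]
rail top-front [0.723 0.353 0.038]
rail top-front [0.734 0.027 0.038]
rail top-front [ 0.743 -0.301  0.038]
[0.131 0.56  0.217] 0.08540434352081236 1.2
[[-0.974  0.228  0.   ]
 [ 0.228  0.974  0.   ]
 [-0.     0.    -1.   ]]
```

View pics/crop.png

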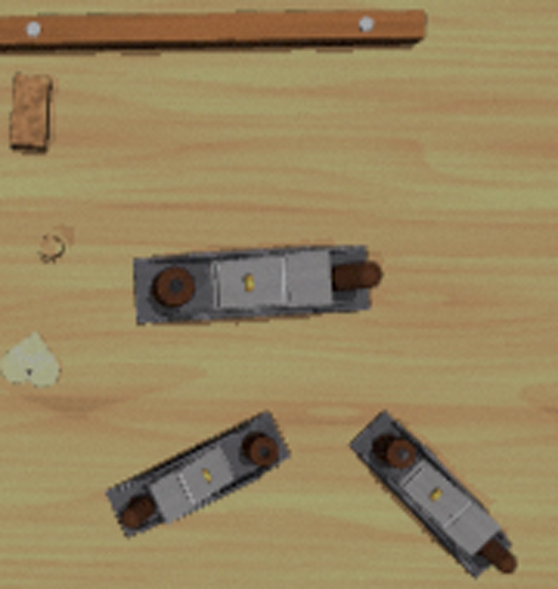

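In the crop the large plane spans crop px (134–370, 250–325). The knob is at crop (174,285), full-image px (346,207), and the tote top at crop (372,273), px (409,203). They come out 152 mm apart, as expected, with the centre at about (0.538, -0.161). I'll open the gripper wide and push with one finger on the blade edge and the other on the knob.

>>> servo_tool --pt "0 0 0 0 0 -7.75 -1" --pt "0 0 0 0 0 -7.75 -1" --pt "-1.86 -4.25 0 0 0 0 -1" --pt "-1.86 -4.25 0 0 0 0 -1" --pt "-1.86 -4.25 0 0 0 0 -1"

```text
clock: 1.7
position: [0.1923, 0.4335, 0.2165]
ee_rot: [0.0, -0.021, 1.0, -0.0]
contact_force: [0.8, -0.0, 0.5]
width: 0.0854
gripper_force: 0.0
```

>>> servo_tool --pt "-1.86 -4.25 0 0 0 0 -1" --pt "-1.86 -4.25 0 0 0 0 -1" --pt "-1.86 -4.25 0 0 0 0 -1" --pt "-1.86 -4.25 0 0 0 0 -1" --pt "-1.86 -4.25 0 0 0 0 -1"

```text
clock: 2.2
position: [0.2939, 0.2247, 0.217]
ee_rot: [0.001, -0.021, 1.0, 0.0]
contact_force: [0.1, -0.4, -0.2]
width: 0.0856
gripper_force: 0.0
```

>>> servo_tool --pt "-1.86 -4.25 0 0 0 0 -1" --pt "-1.86 -4.25 0 0 0 0 -1" --pt "-1.86 -4.25 0 0 0 0 -1" --pt "-1.86 -4.25 0 0 0 0 -1" --pt "-1.86 -4.25 0 0 0 0 -1"

```text
clock: 2.7
position: [0.3956, 0.0158, 0.2171]
ee_rot: [0.001, -0.02, 1.0, 0.0]
contact_force: [0.8, -0.2, 0.3]
width: 0.0856
gripper_force: 0.0
```

>>> servo_tool --pt "-1.86 -4.25 0 0 0 0 -1" --pt "-1.86 -4.25 0 0 0 0 -1" --pt "-1.86 -4.25 0 0 0 0 -1" --pt "-1.86 -4.25 0 0 0 0 -1" --pt "0 0 0 0 0 0 -1"

```text
clock: 3.2
position: [0.4793, -0.1547, 0.2164]
ee_rot: [0.001, -0.018, 1.0, -0.002]
contact_force: [-0.7, 1.2, 0.2]
width: 0.0855
gripper_force: 0.0
```

>>> servo_tool --pt "0.5 0.7 2.5 0 0 0 -1" --pt "0 0 3.5 0 0 0 -1" --pt "0 0 3.5 0 0 0 -1" --pt "0 0 2.6 0 0 0 -1" --pt "0 0 0 0 0 0 -1"

```text
clock: 3.7
position: [0.4679, -0.1404, 0.0927]
ee_rot: [-0.004, -0.02, 1.0, 0.002]
contact_force: [-0.5, 0.5, 0.0]
width: 0.0855
gripper_force: 0.0
```

Run:
```python
from h import *
p=np.array(manip.get_state()["position"]);print(p)
im=snap("side","s1");w=snap("wrist","w1")
pts={}
for sy in(.05,-.05):
  for dz in(-.008,.005): pts[(sy,dz)]=proj("side",p+[0.011,sy,dz])
print(pts)
im=cv2.cvtColor(im,cv2.COLOR_RGB2BGR)
c=cv2.resize(im[90:250,290:450],None,fx=3.7,fy=3.7,interpolation=cv2.INTER_CUBIC)
for k,q in pts.items(): cv2.circle(c,tuple(int(x) for x in (q-[290,90])*3.7),2,(0,0,255) if k[1]<0 else (0,255,0),-1)
cv2.imwrite("pics/s1c.png",c)
```

```text
[ 0.46789301 -0.14044382  0.09266601]
{(0.05, -0.008): array([351.2567538 , 202.46640526]), (0.05, 0.005): array([351.55718738, 197.75138283]), (-0.05, -0.008): array([376.62278876, 185.34237415]), (-0.05, 0.005): array([377.0987121 , 180.79869261])}
```

View pics/s1c.png

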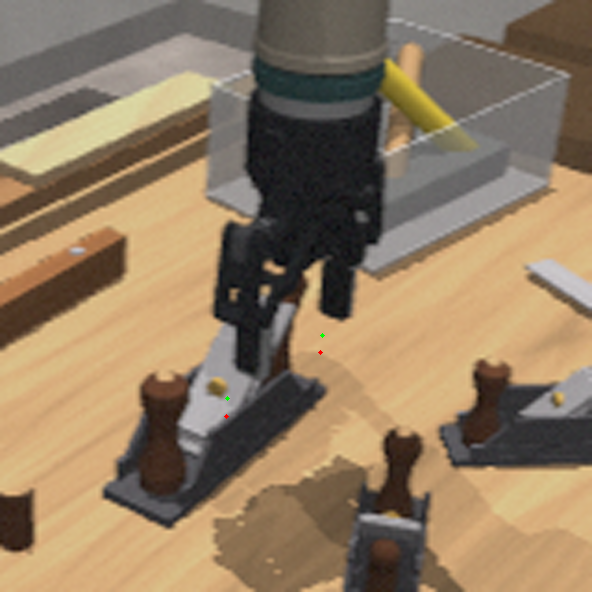

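View pics/w1.png

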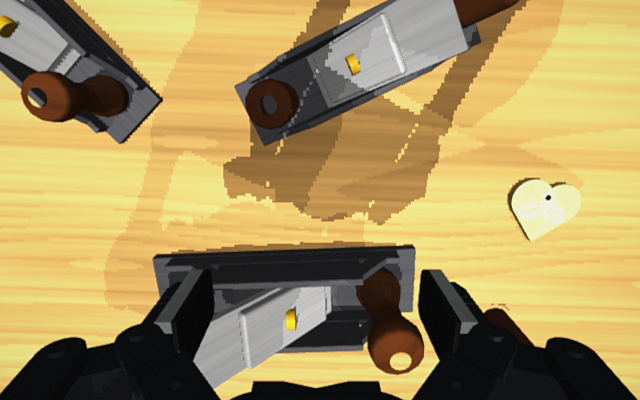

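The side crop shows the open fingers hovering just short of the plane, with tips at crop (247,372) and (335,315). The wrist picture shows the knob top at (397,360), between the fingers and close to the +y finger. I'll put numbers on it.

Run:
```python
from h import *
np.set_printoptions(precision=4,suppress=True)
s=manip.get_state();p=np.array(s["position"]);print(p,s["ee_rot"])
for dz in(.0,.01,.02,.03): print(dz,proj("side",p+[0,.049,dz]),proj("side",p+[0,-.049,dz]), proj("wrist",p+[0,.043,dz]),proj("wrist",p+[0,-.043,dz]))
print("knob by wrist",ray("wrist",(400,362),.092),"pred px",proj("wrist",[.5335,-.0905,.092]))
optics.get_image("wrist")
for l,z in(("knob_top",.092),("blade_top",.095),("plane_mid",.035)):
    print(l,[(d["at"],round(d["p"],2),ray("wrist",d["at"],z)) for d in finder.tip_of(l,"wrist")[:3]])
optics.get_image("top")
for l,z in(("knob_top",.092),("dowel",0)):
    print(l,[(d["at"],round(d["p"],2),ray("top",d["at"],z)) for d in finder.tip_of(l,"top")[:3]])
print("corners toe",ray("wrist",(413,245),.008),ray("wrist",(153,257),.008), -0)
T=np.array(optics.get_calibration("wrist")["world_to_cam"]);print(-T[:3,:3].T@T[:3,3])
```

```text
[ 0.4712 -0.142   0.0961] [-0.0001 -0.0205  0.9998  0.0001]
0.0 [354.9236 199.1563] [379.8235 182.3996] [406.2237 260.747 ] [231.0823 254.3025]
0.01 [355.18   195.4774] [380.2121 178.8546] [411.4503 270.569 ] [226.1733 263.8153]
0.02 [355.4397 191.7515] [380.6053 175.2671] [417.3167 281.5936] [220.6591 274.5009]
0.03 [355.7028 187.9775] [381.0033 171.6363] [423.9483 294.0561] [214.4203 286.5905]
knob by wrist [ 0.5356 -0.0939  0.092 ] pred px [406.4639 359.0563]
knob_top [([41.0, 94.3], 0.91, array([ 0.401 , -0.2679,  0.092 ])), ([265.7, 98.9], 0.69, array([ 0.3989, -0.1693,  0.092 ])), ([399.5, 356.4], 0.65, array([ 0.5343, -0.0948,  0.092 ]))]
blade_top [([457.7, 11.2], 0.97, array([ 0.3618, -0.0916,  0.095 ]))]
plane_mid [([18.0, 17.8], 0.7, array([ 0.3628, -0.3149,  0.035 ])), ([283.4, 301.7], 0.69, array([ 0.5393, -0.1648,  0.035 ])), ([358.4, 56.6], 0.65, array([ 0.3751, -0.1238,  0.035 ]))]
knob_top [([347.2, 206.0], 0.88, array([ 0.5358, -0.0936,  0.092 ])), ([373.2, 261.2], 0.79, array([ 0.4013, -0.1603,  0.092 ])), ([417.3, 261.0], 0.76, array([ 0.4043, -0.2688,  0.092 ]))]
dowel []
corners toe [ 0.5023 -0.0692  0.008 ] [ 0.5204 -0.267   0.008 ] 0
[ 0.3934 -0.1472  0.2543]
```

>>> servo_tool --pt "0 -0.9 1.0 0 0 0 -1" --pt "0 0 1.0 0 0 0 -1" --pt "-1.0 0 1.0 0 0 0 -1" --pt "-1.0 0 0 0 0 0 -1" --pt "-0.8 0 0 0 0 0 -1"

```text
clock: 4.65
position: [0.5006, -0.1502, 0.065]
ee_rot: [-0.0, -0.02, 1.0, 0.0]
contact_force: [0.6, 0.2, 0.5]
width: 0.0854
gripper_force: 0.0
```

>>> servo_tool --pt "-0.7 0 0 0 0 0 -1" --pt "-0.7 0 0 0 0 0 -1" --pt "-0.7 0 0 0 0 0 -1" --pt "-0.5 0 0 0 0 0 -1" --pt "0 0 0 0 0 0 -1"

```text
clock: 5.15
position: [0.5263, -0.1492, 0.0658]
ee_rot: [0.0, -0.021, 1.0, -0.0]
contact_force: [0.4, 0.8, 0.5]
width: 0.0855
gripper_force: 0.0
```

Run:
```python
from h import *
s=manip.get_state();print(s["position"],s["contact_force"])
im=cv2.cvtColor(optics.get_image("side"),cv2.COLOR_RGB2BGR)
cv2.imwrite("pics/s2c.png",cv2.resize(im[90:250,270:430],None,fx=3.7,fy=3.7,interpolation=cv2.INTER_CUBIC))
```

```text
[ 0.5263135  -0.14918126  0.06582578] [0.37237672 0.78383301 0.4662805 ]
```

View pics/s2c.png

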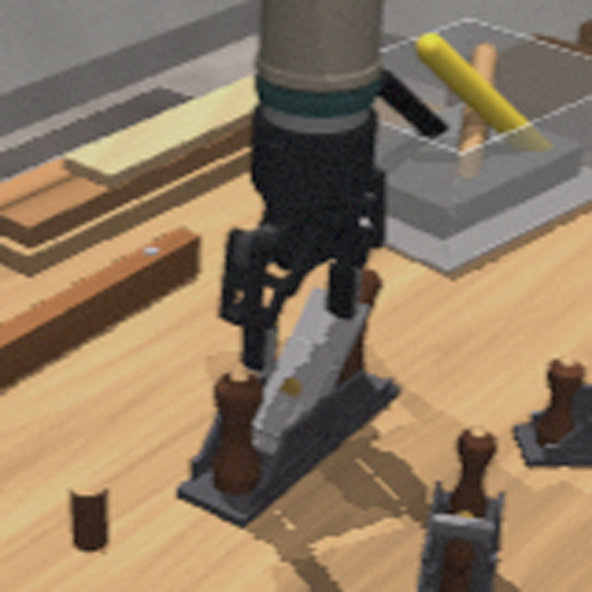

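The side crop shows both finger tips, at crop (252,367) and (340,317), hovering above the plane with no contact force. The open tips are therefore higher than I assumed, so I'll compute their height.

Run:
```python
from h import *
np.set_printoptions(precision=1,suppress=True)
p=np.array(manip.get_state()["position"])
for dz in(.01,.02,.03,.04): print(dz,proj("side",p+[0,.049,dz]),proj("side",p+[0,-.049,dz]))
print(manip.get_state()["width"])
```

```text
0.01 [338.1 196.3] [362.9 180.5]
0.02 [338.2 192.8] [363.1 177.1]
0.03 [338.4 189.3] [363.4 173.7]
0.04 [338.5 185.7] [363.7 170.2]
0.08541607368567752
```

Open finger tips sit about 25 mm above the TCP. I'll back off, go lower and push.

>>> servo_tool --pt "2.0 0 0 0 0 0 -1" --pt "2.0 0 0.3 0 0 0 -1" --pt "0 0 1.0 0 0 0 -1" --pt "0 0 0 0 0 0 -1" --pt "-0.8 0 0 0 0 0 -1"

```text
clock: 5.7
position: [0.4934, -0.1503, 0.0525]
ee_rot: [-0.0, -0.02, 1.0, 0.0]
contact_force: [0.2, -1.0, 1.2]
width: 0.0854
gripper_force: 0.0
```

>>> servo_tool --pt "-0.7 0 0 0 0 0 -1" --pt "-0.7 0 0 0 0 0 -1" --pt "-0.7 0 0 0 0 0 -1" --pt "-0.7 0 0 0 0 0 -1" --pt "0 0 0 0 0 0 -1"

```text
clock: 6.2
position: [0.5185, -0.1489, 0.0554]
ee_rot: [-0.004, -0.022, 1.0, -0.0]
contact_force: [-14.9, 2.8, 24.5]
width: 0.0856
gripper_force: 15.5
```

Run:
```python
from h import *
s=manip.get_state();print(s["position"],s["contact_force"])
im=cv2.cvtColor(optics.get_image("side"),cv2.COLOR_RGB2BGR)
cv2.imwrite("pics/s3c.png",cv2.resize(im[90:250,270:430],None,fx=3.7,fy=3.7,interpolation=cv2.INTER_CUBIC))
```

```text
[ 0.51853624 -0.14893939  0.05535477] [-14.93536085   2.81085532  24.54464873]
```

View pics/s3c.png

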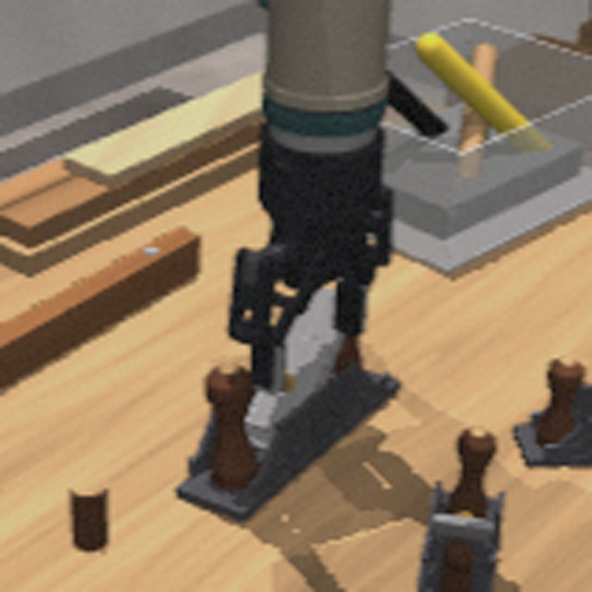

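The side crop shows the plane tipped about 5°, with the knob top now at crop (228,370). The force reading (-15 x, +24 z) says the contact is dragged upward as the plane tips. I'll follow the arc, moving up as well as forward.

>>> servo_tool --pt "0 0 -0.4 0 0 0 -1" --pt "0 0 -0.3 0 0 0 -1" --pt "-0.4 0 -0.25 0 0 0 -1" --pt "-0.4 0 -0.25 0 0 0 -1" --pt "0 0 0 0 0 0 -1"

```text
clock: 6.75
position: [0.5318, -0.1492, 0.0651]
ee_rot: [0.002, -0.02, 1.0, -0.0]
contact_force: [-0.1, -0.3, 0.2]
width: 0.0852
gripper_force: 0.0
```

```bash
cat > st.py <<'E'
from h import *
np.set_printoptions(precision=3,suppress=True)
s=manip.get_state();print(s["clock"],np.array(s["position"]),np.array(s["contact_force"]),s["gripper_force"])
for c in("top","side"): optics.get_image(c)
for l in("knob_top","tote_top","plane_mid","blade_top"):
    for c in("top","side"):
        print(l,c,[(np.round(d["at"],0),round(d["p"],2),ray(c,d["at"],.06)[:2]) for d in finder.tip_of(l,c)[:4] if ray(c,d["at"],.06)[0]>.46 and ray(c,d["at"],.06)[1]<-.05])
E
python3 st.py
```

```text
6.75 [ 0.532 -0.149  0.065] [-0.097 -0.324  0.206] 0.0
knob_top top [(array([348., 204.]), 0.66, array([ 0.542, -0.098]))]
knob_top side [(array([336., 194.]), 0.88, array([ 0.55 , -0.121])), (array([353., 208.]), 0.26, array([ 0.484, -0.105]))]
tote_top top []
tote_top side [(array([367., 163.]), 0.96, array([ 0.589, -0.305]))]
plane_mid top [(array([348., 205.]), 0.31, array([ 0.539, -0.096]))]
plane_mid side [(array([351., 198.]), 0.74, array([ 0.512, -0.134]))]
blade_top top []
blade_top side [(array([361., 171.]), 0.74, array([ 0.574, -0.255]))]
```

Contact was lost and the plane is standing again, so the tips had been riding over the rounded knob. I'll back off, go 15 mm lower than the first push, and follow the arc.

>>> servo_tool --pt "2.0 0 0 0 0 0 -1" --pt "2.0 0 0.7 0 0 0 -1" --pt "0 0 1.0 0 0 0 -1" --pt "0 0 1.0 0 0 0 -1" --pt "-0.5 0 0 0 0 0 -1"

```text
clock: 7.75
position: [0.4939, -0.15, 0.0362]
ee_rot: [-0.001, -0.02, 1.0, 0.001]
contact_force: [0.0, -0.1, 0.4]
width: 0.0852
gripper_force: 0.0
```

>>> servo_tool --pt "-0.5 0 0 0 0 0 -1" --pt "-0.5 0 -0.1 0 0 0 -1" --pt "-0.5 0 -0.3 0 0 0 -1" --pt "-0.5 0 -0.3 0 0 0 -1" --pt "0 0 0 0 0 0 -1"

```text
clock: 8.25
position: [0.5152, -0.1493, 0.0451]
ee_rot: [0.0, -0.02, 1.0, 0.0]
contact_force: [-2.1, 1.2, -1.2]
width: 0.0853
gripper_force: 1.0
```

```bash
python3 st.py
```

```text
8.25 [ 0.515 -0.149  0.045] [-2.107  1.231 -1.171] 1.0225875323521905
knob_top top [(array([346., 201.]), 0.74, array([ 0.549, -0.094]))]
knob_top side [(array([333., 192.]), 0.81, array([ 0.563, -0.126]))]
tote_top top []
tote_top side []
plane_mid top []
plane_mid side [(array([349., 198.]), 0.8, array([ 0.516, -0.133]))]
blade_top top []
blade_top side [(array([355., 167.]), 0.91, array([ 0.6  , -0.265]))]
```

It is tipping cleanly, so I'll continue along the arc.

>>> servo_tool --pt "-0.6 0 -0.25 0 0 0 -1" --pt "-0.6 0 -0.25 0 0 0 -1" --pt "-0.6 0 -0.2 0 0 0 -1" --pt "-0.6 0 -0.15 0 0 0 -1" --pt "-0.6 0 -0.1 0 0 0 -1"

```text
clock: 9.25
position: [0.5458, -0.1485, 0.0546]
ee_rot: [0.001, -0.02, 1.0, -0.0]
contact_force: [-1.3, -0.3, 0.8]
width: 0.0852
gripper_force: 0.6
```

```bash
python3 st.py
```

```text
9.25 [ 0.546 -0.148  0.055] [-1.253 -0.308  0.845] 0.6377850926946849
knob_top top [(array([347., 185.]), 0.74, array([ 0.591, -0.095]))]
knob_top side [(array([319., 185.]), 0.55, array([ 0.611, -0.127]))]
tote_top top []
tote_top side [(array([351., 155.]), 0.71, array([ 0.652, -0.31 ]))]
plane_mid top []
plane_mid side [(array([345., 193.]), 0.9, array([ 0.537, -0.142]))]
blade_top top []
blade_top side [(array([342., 161.]), 0.69, array([ 0.648, -0.264]))]
```

>>> servo_tool --pt "-0.6 0 -0.05 0 0 0 -1" --pt "-0.6 0 0 0 0 0 -1" --pt "-0.6 0 0 0 0 0 -1" --pt "-0.6 0 0 0 0 0 -1" --pt "-0.6 0 0 0 0 0 -1"

```text
clock: 10.25
position: [0.5754, -0.147, 0.0546]
ee_rot: [0.0, -0.02, 1.0, 0.0]
contact_force: [0.9, -0.3, -0.3]
width: 0.0854
gripper_force: 0.0
```

```bash
python3 st.py
```

```text
10.25 [ 0.575 -0.147  0.055] [ 0.854 -0.277 -0.292] 0.0
knob_top top [(array([346., 173.]), 0.56, array([ 0.62 , -0.092]))]
knob_top side [(array([309., 185.]), 0.91, array([ 0.629, -0.108]))]
tote_top top []
tote_top side [(array([343., 159.]), 0.77, array([ 0.652, -0.277]))]
plane_mid top []
plane_mid side [(array([337., 192.]), 0.95, array([ 0.554, -0.131]))]
blade_top top []
blade_top side [(array([335., 164.]), 0.86, array([ 0.649, -0.236]))]
```

>>> servo_tool --pt "-0.6 0 0 0 0 0 -1" --pt "-0.3 0 0 0 0 0 -1" --pt "0 0 0 0 0 0 -1" --pt "0 0 0 0 0 0 -1" --pt "0 0 0 0 0 0 -1"

```text
clock: 11.25
position: [0.5832, -0.1467, 0.0546]
ee_rot: [-0.0, -0.02, 1.0, 0.0]
contact_force: [-1.0, 0.6, -0.5]
width: 0.0854
gripper_force: 0.0
```

```bash
python3 st.py
python3 - <<'E'
from h import *
im=cv2.cvtColor(optics.get_image("side"),cv2.COLOR_RGB2BGR)
cv2.imwrite("pics/s4c.png",cv2.resize(im[90:250,250:410],None,fx=3.7,fy=3.7,interpolation=cv2.INTER_CUBIC))
E
```

```text
11.25 [ 0.583 -0.147  0.055] [-1.034  0.568 -0.515] 0.0
knob_top top [(array([342., 160.]), 0.5, array([ 0.655, -0.081]))]
knob_top side []
tote_top top []
tote_top side [(array([328., 173.]), 0.91, array([ 0.634, -0.189]))]
plane_mid top []
plane_mid side [(array([330., 194.]), 0.77, array([ 0.561, -0.113]))]
blade_top top []
blade_top side [(array([318., 178.]), 0.84, array([ 0.637, -0.152]))]
```

View pics/s4c.png

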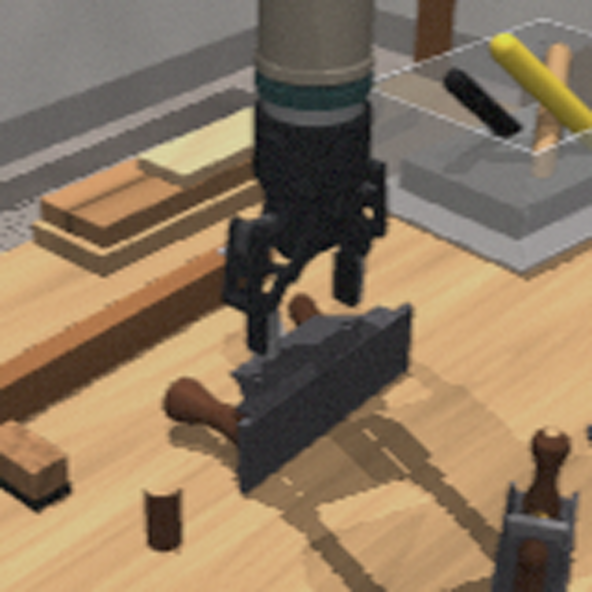

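The plane is on its side with the sole upright and facing the robot, its bottom edge running from crop (243,490) to (412,370). I'll measure it.

Run:
```python
from h import *
np.set_printoptions(precision=3,suppress=True)
f=lambda u,v:(250+u/3.7,90+v/3.7)
for n,q,z in(("toe bot",(243,490),0),("toe top",(243,412),.056),("heel bot",(412,370),0),("heel top",(412,306),.056),("knob",(172,398),.032),("dowel",(165,548),0),("sander near corner",(40,506),0),("sander near right",(70,470),.0)): print(n,ray("side",f(*q),z))
optics.get_image("top")
for d in finder.silhouettes("plane","top")[:4]:
    b=cv2.boxPoints(cv2.minAreaRect(np.argwhere(d["region"])[:,::-1].astype(np.float32))); print(d["p"],np.array([ray("top",q,.04)[:2] for q in b]).ravel())
for l in("sander","dowel","knob_top"): print(l,[(ray("top",d["at"],.03)[:2],d["p"]) for d in finder.tip_of(l,"top")][:2])
```

```text
toe bot [ 0.563 -0.062  0.   ]
toe top [ 0.57  -0.07   0.056]
heel bot [ 0.569 -0.258  0.   ]
heel top [ 0.572 -0.255  0.056]
knob [ 0.642 -0.075  0.032]
dowel [0.558 0.017 0.   ]
sander near corner [0.65  0.042 0.   ]
sander near right [0.665 0.002 0.   ]
0.62 [ 0.653 -0.058  0.655 -0.13   0.564 -0.132  0.563 -0.06 ]
0.58 [ 0.408 -0.242  0.44  -0.275  0.32  -0.39   0.288 -0.357]
sander [(array([0.674, 0.031]), 0.62)]
dowel []
knob_top [(array([ 0.399, -0.283]), 0.91), (array([ 0.663, -0.085]), 0.5)]
```

The sole face is at x≈0.568 and already parallel to the rail, with about 70 mm to push. I'll rise, back off behind the sole and half-close the fingers, which gives lower tips and a still wide base. Then I'll come down.

>>> servo_tool --pt "0 0 -3 0 0 0 -1" --pt "0 0 -2 0 0 0 -0.3" --pt "3.5 -0.9 0 0 0 0 0" --pt "3.3 -0.9 0 0 0 0 0" --pt "0 0 0 0 0 0 0"

```text
clock: 12.55
position: [0.5117, -0.1674, 0.1046]
ee_rot: [-0.002, -0.02, 1.0, 0.0]
contact_force: [0.4, 0.3, -0.4]
width: 0.0429
gripper_force: 0.0
```

>>> servo_tool --pt "0 0 3.0 0 0 0 0" --pt "0 0 3.0 0 0 0 0" --pt "0 0 1.5 0 0 0 0" --pt "0 0 0.5 0 0 0 0" --pt "0 0 0 0 0 0 0"

```text
clock: 13.05
position: [0.5164, -0.1673, 0.0242]
ee_rot: [-0.0, -0.02, 1.0, 0.0]
contact_force: [-0.0, -0.6, -0.9]
width: 0.0427
gripper_force: 0.0
```

Run:
```python
from h import *
s=manip.get_state();print(s["position"],s["contact_force"],s["width"])
p=np.array(s["position"]);w=s["width"]/2
im=cv2.cvtColor(optics.get_image("side"),cv2.COLOR_RGB2BGR)
c=cv2.resize(im[110:270,270:430],None,fx=3.7,fy=3.7,interpolation=cv2.INTER_CUBIC)
for dz,col in((0,(0,0,255)),(.01,(0,255,0)),(.02,(255,0,0))):
    for y in(w+.007,-w-.007):
        q=(proj("side",p+[0.0,y,dz])-[270,110])*3.7; cv2.circle(c,tuple(int(v) for v in q),2,col,-1)
cv2.imwrite("pics/s5c.png",c)
```

```text
[ 0.51637544 -0.16734999  0.02415426] [-0.03317292 -0.58871589 -0.87023021] 0.04266018941138805
```

View pics/s5c.png

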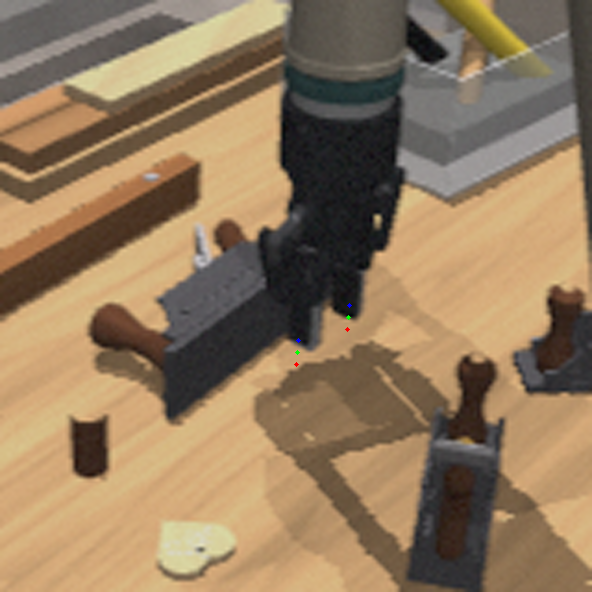

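The side crop shows half-open tips about 13 mm above the TCP, behind the sole face, which stands at crop (165–290, 410–330). I'll go 18 mm lower and push towards the rail.

>>> servo_tool --pt "0 0.4 0.9 0 0 0 0" --pt "0 0 0.9 0 0 0 0" --pt "-1.2 0 0 0 0 0 0" --pt "-1.2 0 0 0 0 0 0" --pt "-1.0 0 0 0 0 0 0"

```text
clock: 13.6
position: [0.5522, -0.1625, 0.0071]
ee_rot: [0.001, -0.02, 1.0, -0.0]
contact_force: [-0.5, 0.1, -0.3]
width: 0.0427
gripper_force: 0.0
```

>>> servo_tool --pt "-0.6 0 0 0 0 0 0" --pt "-0.6 0 0 0 0 0 0" --pt "-0.6 0 0 0 0 0 0" --pt "-0.6 0 0 0 0 0 0" --pt "-0.6 0 0 0 0 0 0"

```text
clock: 14.1
position: [0.5766, -0.1602, 0.0065]
ee_rot: [-0.004, -0.021, 1.0, 0.001]
contact_force: [-8.6, -0.4, 5.2]
width: 0.0424
gripper_force: 3.8
```

```bash
cat > m.py <<'E'
from h import *
np.set_printoptions(precision=3,suppress=True)
s=manip.get_state();print(s["clock"],np.array(s["position"]),np.array(s["contact_force"]))
for c in("top","side"): optics.get_image(c)
for l in("knob_top","tote_top","plane_mid","sander"):
    for c in("top","side"):
        print(l,c,[(np.round(d["at"],0),round(d["p"],2),ray(c,d["at"],.028)[:2]) for d in finder.tip_of(l,c)[:4] if ray(c,d["at"],.028)[0]>.53])
E
python3 m.py
```

```text
14.1 [ 0.577 -0.16   0.007] [-8.645 -0.4    5.167]
knob_top top [(array([344., 150.]), 0.71, array([ 0.685, -0.086]))]
knob_top side [(array([290., 195.]), 0.81, array([ 0.666, -0.074])), (array([317., 174.]), 0.17, array([ 0.686, -0.201]))]
tote_top top [(array([398., 146.]), 0.81, array([ 0.699, -0.226]))]
tote_top side [(array([324., 168.]), 0.97, array([ 0.696, -0.242]))]
plane_mid top [(array([370., 172.]), 0.59, array([ 0.627, -0.154]))]
plane_mid side [(array([325., 189.]), 0.75, array([ 0.619, -0.16 ]))]
sander top [(array([301., 150.]), 0.66, array([0.682, 0.026]))]
sander side [(array([256., 225.]), 0.62, array([0.633, 0.067]))]
```

>>> servo_tool --pt "-0.6 0 0 0 0 0 0" --pt "-0.6 0 0 0 0 0 0" --pt "-0.6 0 0 0 0 0 0" --pt "-0.6 0 0 0 0 0 0" --pt "-0.6 0 0 0 0 0 0"

```text
clock: 15.1
position: [0.6078, -0.1594, 0.0065]
ee_rot: [-0.002, -0.021, 1.0, 0.0]
contact_force: [-7.4, 0.3, 4.2]
width: 0.0426
gripper_force: 3.5
```

```bash
python3 m.py
```

```text
15.1 [ 0.608 -0.159  0.006] [-7.352  0.268  4.198]
knob_top top [(array([344., 143.]), 0.79, array([ 0.703, -0.085]))]
knob_top side [(array([285., 191.]), 0.65, array([ 0.69 , -0.081]))]
tote_top top [(array([400., 132.]), 0.83, array([ 0.734, -0.232]))]
tote_top side []
plane_mid top []
plane_mid side [(array([316., 186.]), 0.84, array([ 0.646, -0.155]))]
sander top [(array([303., 150.]), 0.75, array([0.681, 0.02 ]))]
sander side [(array([257., 224.]), 0.92, array([0.636, 0.062]))]
```

>>> servo_tool --pt "-0.4 0 0 0 0 0 0" --pt "-0.4 0 0 0 0 0 0" --pt "-0.3 0 0 0 0 0 0" --pt "-0.3 0 0 0 0 0 0" --pt "0 0 0 0 0 0 0"

```text
clock: 16.1
position: [0.6239, -0.1591, 0.0065]
ee_rot: [-0.0, -0.02, 1.0, 0.0]
contact_force: [-3.6, -0.7, -0.9]
width: 0.0429
gripper_force: 1.8
```

```bash
python3 m.py
```

```text
16.1 [ 0.624 -0.159  0.006] [-3.574 -0.656 -0.92 ]
knob_top top [(array([346., 131.]), 0.64, array([ 0.734, -0.091]))]
knob_top side [(array([280., 186.]), 0.87, array([ 0.721, -0.09 ]))]
tote_top top [(array([399., 128.]), 0.7, array([ 0.747, -0.229]))]
tote_top side []
plane_mid top []
plane_mid side [(array([307., 184.]), 0.97, array([ 0.673, -0.147]))]
sander top [(array([298., 149.]), 0.7, array([0.685, 0.033]))]
sander side [(array([258., 225.]), 0.89, array([0.632, 0.064]))]
```

>>> servo_tool --pt "-0.2 0 0 0 0 0 0" --pt "-0.2 0 0 0 0 0 0" --pt "-0.2 0 0 0 0 0 0" --pt "0 0 0 0 0 0 0" --pt "0 0 0 0 0 0 0"

```text
clock: 17.1
position: [0.6292, -0.1584, 0.0066]
ee_rot: [-0.001, -0.02, 1.0, 0.0]
contact_force: [-6.0, -0.4, -0.3]
width: 0.0428
gripper_force: 2.6
```

```bash
python3 m.py
```

```text
17.1 [ 0.629 -0.158  0.007] [-5.953 -0.384 -0.317]
knob_top top [(array([347., 130.]), 0.85, array([ 0.737, -0.093]))]
knob_top side [(array([278., 189.]), 0.59, array([ 0.71 , -0.075]))]
tote_top top [(array([399., 127.]), 0.72, array([ 0.749, -0.23 ]))]
tote_top side [(array([242., 212.]), 0.55, array([0.699, 0.059]))]
plane_mid top []
plane_mid side [(array([311., 183.]), 0.78, array([ 0.666, -0.156]))]
sander top [(array([298., 150.]), 0.72, array([0.683, 0.035]))]
sander side [(array([258., 222.]), 0.92, array([0.639, 0.057]))]
```

>>> servo_tool --pt "-0.2 0 0 0 0 0 0" --pt "-0.2 0 0 0 0 0 0" --pt "-0.2 0 0 0 0 0 0" --pt "0 0 0 0 0 0 0" --pt "0 0 0 0 0 0 0"

```text
clock: 18.1
position: [0.6297, -0.1574, 0.0067]
ee_rot: [-0.006, -0.02, 1.0, 0.001]
contact_force: [-15.9, 0.4, 8.2]
width: 0.0426
gripper_force: 8.0
```

```bash
python3 m.py; python3 -c "
from h import *
im=cv2.cvtColor(optics.get_image('top'),cv2.COLOR_RGB2BGR)
cv2.imwrite('pics/t6c.png',cv2.resize(im[95:225,290:440],None,fx=4,fy=4,interpolation=cv2.INTER_CUBIC))"
```

```text
18.1 [ 0.63  -0.157  0.007] [-15.853   0.419   8.245]
knob_top top [(array([345., 132.]), 0.95, array([ 0.732, -0.087]))]
knob_top side [(array([277., 186.]), 0.78, array([ 0.726, -0.084])), (array([292., 237.]), 0.51, array([0.542, 0.04 ]))]
tote_top top []
tote_top side []
plane_mid top []
plane_mid side [(array([308., 182.]), 0.62, array([ 0.676, -0.156]))]
sander top [(array([299., 151.]), 0.63, array([0.678, 0.032]))]
sander side [(array([257., 225.]), 0.65, array([0.632, 0.067]))]
```

Commanded 6 mm, it moved 0.5 mm, and the force rose to 16 N: both handles are firmly against the rail. I'll retreat and check.

>>> servo_tool --pt "1.0 0 0 0 0 0 0" --pt "2.0 0 0 0 0 0 0" --pt "2.0 0 -2 0 0 0 0" --pt "1.0 0 -4 0 0 0 0" --pt "0 0 -4 0 0 0 0"

```text
clock: 19.15
position: [0.5762, -0.1612, 0.108]
ee_rot: [0.001, -0.02, 1.0, -0.0]
contact_force: [1.1, 0.2, 0.6]
width: 0.0428
gripper_force: 0.0
```

>>> servo_tool --pt "4 0 -3 0 0 0 0" --pt "4 0 0 0 0 0 0" --pt "4 0 0 0 0 0 0" --pt "4 0 0 0 0 0 0" --pt "0 0 0 0 0 0 0"

```text
clock: 19.65
position: [0.4129, -0.167, 0.1374]
ee_rot: [0.0, -0.019, 1.0, -0.0]
contact_force: [0.4, 0.1, -0.5]
width: 0.0427
gripper_force: 0.0
```

```bash
python3 m.py; python3 -c "
from h import *
a=cv2.cvtColor(optics.get_image('top'),cv2.COLOR_RGB2BGR)[100:250,280:440]
b=cv2.cvtColor(optics.get_image('side'),cv2.COLOR_RGB2BGR)[120:270,220:380]
cv2.imwrite('pics/end.png',cv2.resize(np.hstack([a,b]),None,fx=2.5,fy=2.5,interpolation=cv2.INTER_CUBIC))"
```

```text
19.65 [ 0.413 -0.167  0.137] [ 0.414  0.097 -0.543]
knob_top top [(array([344., 129.]), 0.64, array([ 0.74 , -0.085]))]
knob_top side [(array([277., 188.]), 0.92, array([ 0.717, -0.078]))]
tote_top top [(array([399., 126.]), 0.82, array([ 0.75 , -0.228]))]
tote_top side [(array([309., 164.]), 0.63, array([ 0.744, -0.232]))]
plane_mid top [(array([367., 154.]), 0.86, array([ 0.675, -0.146]))]
plane_mid side [(array([311., 182.]), 0.72, array([ 0.669, -0.159]))]
sander top [(array([302., 153.]), 0.86, array([0.675, 0.024]))]
sander side [(array([258., 222.]), 0.87, array([0.641, 0.056])), (array([310., 163.]), 0.37, array([ 0.744, -0.237]))]
```

View pics/end.png

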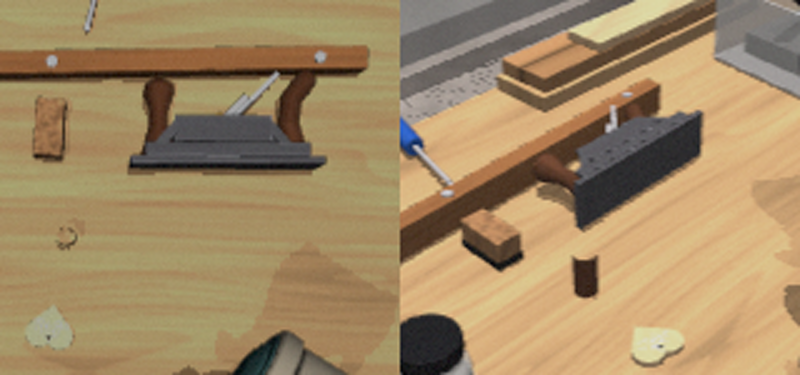

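The top half shows the plane on its side with its tote top at (303,73) and knob top at (160,80), both at the rail's front face. The sander, dowel and heart haven't moved, and the arm is clear.

```bash
python3 -c "
from rig import manip
print(manip.sign_off())"
```

```text
the job is handed in; nothing more can be done
None
```

The large hand plane is pushed over and lies on its side along the rail with its handles up against it; the sander, dowel, heart and jar look untouched and the job is handed in, though no verdict came back.

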